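Hang the die grinder on the spring balancer arm

ROBOT

A 6-joint arm with a two-finger parallel gripper is mounted at the origin on a cart in front of the work surface, level with it; the furniture and walls round the work are solid. World frame = base frame: x ahead of the robot, y to its left, z up, the work surface at z = 0. Lengths are in m, angles in rad, forces in N, time in s.
With the tool pointing down it reaches from about 0.4 to 0.825 m from the base axis. Payload 7 kg.
Tool frame: the origin (TCP) lies at the very end of the fingers, on their centre line; the grasp point (between the pads) lies 19 mm behind it; z points along the fingers, y is the line along which they close (so a half turn about z gives the same grasp; the last joint's range is limited). The gripper opens to 88 mm and grips with 3 to 60 N. Pads are 19 mm wide; open, the fingers measure 130 mm over their backs; the gripper's body (78 mm by 193 mm) begins 47 mm behind the grasp point.
Start: joints at [-0.963, 0.359, 0.012, 0, -1.224, -0.288], TCP at [0.212, -0.641, 0.227] pointing down, gripper open.
Joint ranges: [-3.07, 3.07], [-1.43, 2.12], [-1.02, 1.25], [-3.03, 1.67], [-3.05, -0], [-3.03, 3.03]. Speed limits (rad/s): [2.39, 2.39, 3.01, 3.14, 3.14, 3.14].

INTERFACE

Orientations are given as [roll, pitch, yaw] about the fixed x, y, z axes, in that order (R = Rz(yaw) Ry(pitch) Rx(roll)).
In Python, from station import arm gives the robot as it stands. The module is installed in compiled form; this text tells all that it offers.
- The arm moves only by the shell command python3 -m crank 'ROWS' [FORCE]. ROWS is JSON, a list of rows, each an object of numbers: "dx", "dy", "dz": the shift along the world's x, y, z in m; "twist": the turn about the world's z in degrees; "grip": the opening, from -1 (shut) to 1 (fully open). A call has exactly 5 rows; each row is the pose to reach, as a shift and turn from the pose commanded when the call began; what a row does not reach only later rows make up. A row lasts 1/12 s, in which the tool goes at most 41.7 mm and 7.16 degrees, less where a joint would pass 70% of its speed; a pose out of reach is approached as far as the arm can. A call with a gripper value outside its range is refused whole. The fingers move at their own pace and stop on an object; FORCE is the grip in N (left out, the last holds). Time passes only in rows, so rows that repeat a pose let the fingers close, or fill a call up. It gives the time, the measured TCP pose, the force, the opening and the grip force at its end, in the units of the state.
- arm.get_state(): the state, without advancing time (a new reading comes with each control period).
- arm.grab_frame(name): name is "scene" or "top" or "wrist"; returns the picture (420x560x3 uint8, red, green, blue); there is no depth.
- arm.get_calibration(name): a dict with "fx", "fy", "cx", "cy" (pixels), "k1" (the pictures are not rectified: a ray, as slopes to the right and down, at radius r is drawn at 1 + k1 r^2 times it, then the intrinsics apply), "cam_to_world" (4x4, takes a point from camera to world coordinates); the wrist camera has in their place "tool_from_camera" (4x4, takes a point from camera to tool coordinates, whose origin is the TCP and whose axes are the flange's). Camera axes: x right, y down, z forward; pixel columns grow to the right and rows downward; lengths in m; the calibration is good to about 2 mm. A picture is of the moment at which its call begins: read the wrist's pose just before it. get_calibration takes no time and is no camera call.
- arm.job_done(): hands the job in; it is judged then, once.
The state is a dict: "t": time; "q": joint angles; "qd": joint speeds; "joint_efforts": joint torques, N m; "eef_pos": TCP position; "ee_rot": TCP orientation; "force": force on the tool from outside, world axes, zero at the start; "moment": the same for the moment, N m; "width": finger opening in m; "gripper_force": force on a finger pad.
Only numpy, scipy, OpenCV 4.12 (cv2) and the standard library are available. Lean on these libraries where they do the work, as an engineer would, in place of code of your own. Each camera call takes 0.05 s, during which the arm holds its last target. There are 200 camera calls.

TASK

Pick up the air die grinder that has the wire bail and hang it by the bail on the orange hook of the spring-balanced arm, burr towards the arm's column. The arm sinks under the weight: lower the grinder along with it, keep hold until the arm carries the weight and has come to rest, and only then let go; never let the arm drop or spring up. Leave the file, the try square and the tape measure where they are.

Things in the scene. Friction and masses are not known exactly. Their poses are not given: they have to be found in the camera images.
- grinder: Straight air die grinder, level on the table, 274 mm long along its x, burr at +x, tan air inlet at -x (-137), z up. Origin: under the middle of its length. Black body flat-sided, 36 mm wide (y), 37 high, x = -72 to +75 mm. A fixed lever on top, 12 wide, x = -70 to +33, reaches up to 60 mm. 0.57 to 0.67 kg with its bail, balancing at x = -15 mm.
- bail: Wire bail clamped round the grinder's body, an upright inverted U. Origin: on the grinder's underside at x = -16 mm, same axes. Wire legs 68 mm apart over their outsides (y), 8 mm cross bar along y at 125 mm height; the opening is 56 mm wide, free from the lever (60 mm) up to the bar.
- grip (a point): Middle of the flat-sided body behind the bail: x = -56 mm, y = 0, 24 mm above the underside (grinder frame). Grip here across y, firmly (60 N or more), the gripper leaning back 30 to 35 degrees, wrist towards the inlet end: upright it would run into the bail and, at the hook, into the arm's nose above.
- bail_bar (a point): Middle of the bail's 8 mm cross bar, on its axis, 125 mm above the grinder's underside.
- burr_tip (a point): Tip of the grinder's burr, the front end of the tool: x = +137 mm, 18 mm above the underside.
- hook_seat (a point): Where the middle of the bail's bar lies when home in the hook, 4 mm above the hook's inside bottom. 0.298 m above the table unloaded; it begins to sink at about 2.7 N, then about 16 mm per newton, and settles within 1 s under the grinder at 0.237 to 0.252 m. The hook, a 9 mm orange bar in the head's x-z plane, is open to -x; its tip is 24 mm to -x of this point and ends 20 mm above it.
- balancer_head: Level head of the yellow arm, carries the hook. Its -x is the way the arm reaches from the column (281 mm from column to hook); its +x is where the burr should point. Origin 72 mm to +x of the seat, 95 above it. Outrigger and rubber nose (36 wide) overhang: underside 58 mm over the seat, reaching 44 mm to -x; a nut leaves 51. Bring the bar in along +x about 35 mm over the seat, then lower it.
- flat_file: Flat file with a wooden handle, 310 mm long, lying on the table. Bystander; origin at the middle of its underside.
- try_square: Engineer's try square, 110 x 171 mm, black stock 23 mm high, lying on the table. Bystander; origin at the middle of its underside.
- tape_measure: Yellow tape measure, 36 x 68 mm, 62 mm high, standing on the table. Bystander; origin at the middle of its underside.

How it is judged:
By the outcome, as a careful person would: the job done as asked, in the order asked, and still so for the second after the job is handed in, with the robot touching nothing.
It also fails if it takes over 61 s, if anything falls off the work surface, if the arm or the gripper's body presses on something with over 40 N, if the wrist force passes 120 N, or if a joint passes its speed limit or range.

## Working session

There is one attempt and no reset: what is moved stays moved. The work goes in short steps, Python scripts to look and compute and a shell command to move; the robot and the scene stay as the last step left them, time stands still between calls to the robot, and variables do not carry over. Pictures are saved under pics/ and viewed, at most 10 in all, crops included, and the job is handed in when it is done.

```bash
mkdir -p pics; ls; python3 - <<'E'
from station import arm
import cv2,numpy as np
np.set_printoptions(precision=4,suppress=True)
print(arm.get_state())
for n in("scene","top","wrist"):
    print(n,{k:np.array(v) for k,v in arm.get_calibration(n).items()})
    f=arm.grab_frame(n); cv2.imwrite(f"pics/{n}0.png",f[:,:,::-1])
E
```

```text
pics
{'t': 0.0, 'q': array([-0.9629,  0.3594,  0.011 , -0.0004, -1.2241, -0.2881]), 'qd': array([ 0.0013,  0.0002,  0.0006, -0.0001, -0.0006,  0.0018]), 'joint_efforts': array([  0.0003, -58.2712,  29.3059,   6.9972,   0.007 ,  -0.0001]), 'eef_pos': array([ 0.212 , -0.6403,  0.2256]), 'ee_rot': array([ 3.1399, -0.0001, -2.8219]), 'force': array([ 0.8348, -0.225 ,  0.742 ]), 'moment': array([-0.0006,  0.0055,  0.0568]), 'gripper_force': 0.0, 'width': 0.08762861507688752}
scene {'fx': array(532.6262), 'fy': array(532.6262), 'cx': array(266.4524), 'cy': array(210.9773), 'k1': array(-0.0164), 'cam_to_world': array([[-0.5466, -0.4859,  0.682 , -0.3408],
       [-0.8374,  0.3166, -0.4456,  0.4783],
       [ 0.0006, -0.8147, -0.5799,  1.0483],
       [ 0.    ,  0.    ,  0.    ,  1.    ]])}
top {'fx': array(460.2114), 'fy': array(460.2114), 'cx': array(279.8384), 'cy': array(206.7891), 'k1': array(-0.0947), 'cam_to_world': array([[ 0.0224, -0.9986,  0.0482,  0.5332],
       [-0.9995, -0.0233, -0.0196, -0.1336],
       [ 0.0207, -0.0477, -0.9986,  1.3028],
       [ 0.    ,  0.    ,  0.    ,  1.    ]])}
wrist {'fx': array(357.6223), 'fy': array(357.6223), 'cx': array(276.0114), 'cy': array(208.538), 'k1': array(-0.0954), 'tool_from_camera': array([[ 0.0001, -0.9632, -0.2689,  0.0741],
       [ 1.    ,  0.0001,  0.0001,  0.0018],
       [-0.0001, -0.2689,  0.9632, -0.1587],
       [ 0.    ,  0.    ,  0.    ,  1.    ]])}
```

```bash
python3 -m crank --help 2>&1 | head -30
```

```text
invalid input: not JSON, or not a number
```

View pics/scene0.png

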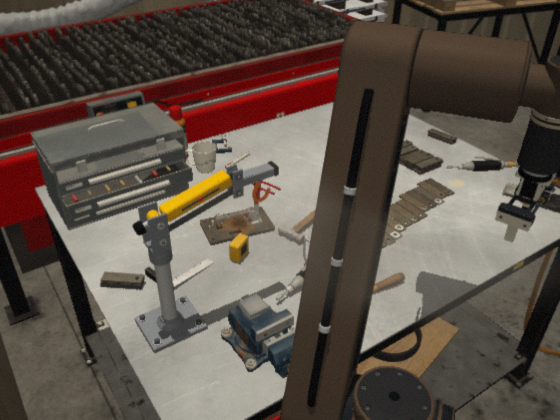

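View pics/top0.png

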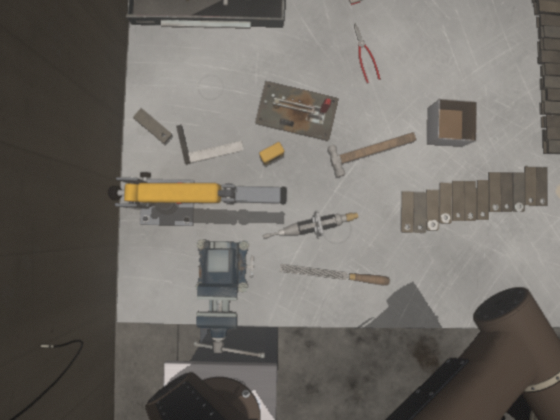

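```bash
cat > h.py <<'E'
import numpy as np,cv2
from station import arm
np.set_printoptions(precision=4,suppress=True)
def pose(st=None):
    st=st or arm.get_state()
    from scipy.spatial.transform import Rotation as R
    T=np.eye(4);T[:3,:3]=R.from_euler('xyz',st["ee_rot"]).as_matrix();T[:3,3]=st["eef_pos"];return T
def cam(n,T=None):
    c=arm.get_calibration(n)
    M=np.array(c["cam_to_world"]) if n!="wrist" else T@np.array(c["tool_from_camera"])
    K=np.array([[c["fx"],0,c["cx"]],[0,c["fy"],c["cy"]],[0,0,1]]);return K,np.array([c["k1"],0,0,0.]),M
def ray(C,px):
    K,d,M=C
    s=cv2.undistortPoints(np.array([[px]],float),K,d)[0,0]
    v=M[:3,:3]@np.array([s[0],s[1],1]);return M[:3,3],v
def onz(C,px,z):
    o,v=ray(C,px);return o+v*(z-o[2])/v[2]
def proj(C,p):
    K,d,M=C;W=np.linalg.inv(M)
    return cv2.projectPoints(np.array([p],float),cv2.Rodrigues(W[:3,:3])[0],W[:3,3],K,d)[0][0,0]
def tri(*cp):
    A=0;b=0
    for C,px in cp:
        o,v=ray(C,px);v=v/np.linalg.norm(v);P=np.eye(3)-np.outer(v,v);A=A+P;b=b+P@o
    p=np.linalg.solve(A,b)
    return p,[np.linalg.norm(proj(C,p)-px) for C,px in cp]
E
python3 - <<'E'
from h import *
t=cam("top");s=cam("scene")
for n,px,z in [("inlet",(357,215),.018),("burr",(265,237),.018),("nose",(286,195),.34),("armcol",(125,193),.34)]:
    p=onz(t,px,z);print(n,p,proj(s,p))
print("scene obj",onz(s,(480,165),.02),proj(t,onz(s,(480,165),.02)))
a=cv2.imread("pics/top0.png")[150:290,100:400];b=cv2.imread("pics/scene0.png")[120:320,120:340]
a=cv2.resize(a,(600,280),interpolation=cv2.INTER_CUBIC)
cv2.imwrite("pics/c1.png",a)
E
```

```text
inlet [ 0.5771 -0.3761  0.018 ] [337.1709 251.738 ]
burr [ 0.5099 -0.1193  0.018 ] [279.2644 298.2726]
nose [ 0.6047 -0.1648  0.34  ] [274.8958 176.8492]
armcol [0.6011 0.1744 0.34  ] [149.6841 221.3327]
scene obj [ 0.6776 -1.1569  0.02  ] [611.9902 187.1334]
```

View pics/c1.png

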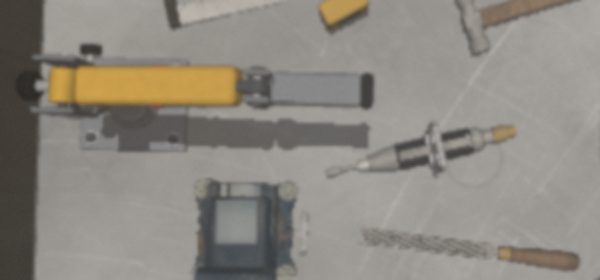

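```bash
python3 -m crank '[{"dz":0.04},{"dz":0.08},{"dz":0.12},{"dz":0.12},{"dz":0.12}]' 60; python3 -m crank '[{"dx":0.03,"dy":-0.03},{"dx":0.06,"dy":-0.06},{"dx":0.09,"dy":-0.09},{"dx":0.11,"dy":-0.12},{"dx":0.11,"dy":-0.15}]'; python3 -c "
from station import arm;s=arm.get_state();print(s['q'],s['eef_pos'],s['ee_rot'])"
```

```text
[-9.62921056e-01  3.59181563e-01  1.12865737e-02 -2.44529904e-04
 -1.22410999e+00 -2.88125151e-01] [ 0.21204533 -0.64044391  0.22587363] [ 3.14036850e+00 -1.23041765e-04 -2.82192568e+00]invalid input at $[0]: expected keys dx, dy, dz, twist, grip
invalid input at $[0]: expected keys dx, dy, dz, twist, grip
```

```bash
python3 -m crank '[{"dx":0,"dy":0,"dz":0.04,"twist":0,"grip":1},{"dx":0,"dy":0,"dz":0.08,"twist":0,"grip":1},{"dx":0.03,"dy":-0.03,"dz":0.08,"twist":0,"grip":1},{"dx":0.05,"dy":-0.06,"dz":0.08,"twist":0,"grip":1},{"dx":0.07,"dy":-0.09,"dz":0.08,"twist":0,"grip":1}]' 60; python3 -m crank '[{"dx":0.02,"dy":-0.03,"dz":0,"twist":0,"grip":1},{"dx":0.04,"dy":-0.06,"dz":0,"twist":0,"grip":1},{"dx":0.06,"dy":-0.09,"dz":0,"twist":0,"grip":1},{"dx":0.08,"dy":-0.12,"dz":0,"twist":0,"grip":1},{"dx":0.1,"dy":-0.15,"dz":0,"twist":0,"grip":1}]'; python3 -c "
from station import arm;s=arm.get_state();print(s['q'],s['eef_pos'],s['ee_rot'])"
```

```text
t: 0.57
eef_pos: [0.2833, -0.7316, 0.3085]
ee_rot: [-3.139, 0.001, -2.821]
force: [0.4, 0.1, -0.0]
width: 0.0874
gripper_force: 0.0
t: 0.98
eef_pos: [0.3763, -0.8709, 0.3043]
ee_rot: [-3.139, -0.0, -2.822]
force: [1.8, -2.3, 1.4]
width: 0.0878
gripper_force: 0.0
[-9.58983390e-01  9.26426934e-01  1.19278702e+00  9.83831483e-04
 -1.83474874e+00 -2.91740339e-01] [ 0.37631551 -0.87091792  0.30434961] [-3.13901361e+00 -2.16502763e-04 -2.82177816e+00]
```

```bash
python3 -m crank '[{"dx":0.02,"dy":-0.03,"dz":0,"twist":0,"grip":1},{"dx":0.04,"dy":-0.06,"dz":0,"twist":0,"grip":1},{"dx":0.06,"dy":-0.09,"dz":0,"twist":0,"grip":1},{"dx":0.06,"dy":-0.09,"dz":0,"twist":0,"grip":1},{"dx":0.06,"dy":-0.09,"dz":0,"twist":0,"grip":1}]'; python3 -c "
from station import arm;s=arm.get_state();print(s['q'],s['eef_pos'],s['ee_rot'])"
```

```text
t: 1.4
eef_pos: [0.407, -0.8975, 0.2767]
ee_rot: [-3.095, 0.001, -2.821]
force: [-0.8, -0.1, 0.4]
width: 0.0876
gripper_force: 0.0
[-0.94395212  0.98684076  1.25163687  0.01367235 -1.79074379 -0.3034305 ] [ 0.40700889 -0.89748188  0.27671232] [-3.09482859e+00  8.09376774e-04 -2.82144234e+00]
```

```bash
python3 -m crank '[{"dx":0,"dy":0.03,"dz":0,"twist":0,"grip":1},{"dx":-0.01,"dy":0.06,"dz":0,"twist":0,"grip":1},{"dx":-0.03,"dy":0.1,"dz":0,"twist":0,"grip":1},{"dx":-0.06,"dy":0.14,"dz":0,"twist":0,"grip":1},{"dx":-0.06,"dy":0.14,"dz":0,"twist":0,"grip":1}]'; python3 -c "
from station import arm;s=arm.get_state();print(s['q'],s['eef_pos'],s['ee_rot'])"
```

```text
t: 1.82
eef_pos: [0.3448, -0.7547, 0.2805]
ee_rot: [-3.091, 0.002, -2.821]
force: [0.5, -1.3, 3.4]
width: 0.0876
gripper_force: 0.0
[-0.90187122  0.57340405  0.46747105  0.01528307 -1.41678134 -0.35073436] [ 0.34481667 -0.75465064  0.28051489] [-3.09122915e+00  2.23625502e-03 -2.82136415e+00]
```

```bash
for i in 1 2; do python3 -m crank '[{"dx":0,"dy":0,"dz":0,"twist":-7,"grip":1},{"dx":0,"dy":0,"dz":0,"twist":-14,"grip":1},{"dx":0,"dy":0,"dz":0,"twist":-21,"grip":1},{"dx":0,"dy":0,"dz":0,"twist":-28,"grip":1},{"dx":0,"dy":0,"dz":0,"twist":-35,"grip":1}]'|head -0; done;  python3 -m crank '[{"dx":0.01,"dy":-0.03,"dz":0,"twist":-7,"grip":1},{"dx":0.02,"dy":-0.06,"dz":0,"twist":-14,"grip":1},{"dx":0.04,"dy":-0.1,"dz":0,"twist":-16,"grip":1},{"dx":0.06,"dy":-0.14,"dz":0,"twist":-16,"grip":1},{"dx":0.08,"dy":-0.18,"dz":0,"twist":-16,"grip":1}]'; python3 -m crank '[{"dx":0.02,"dy":-0.03,"dz":0,"twist":0,"grip":1},{"dx":0.04,"dy":-0.06,"dz":0,"twist":0,"grip":1},{"dx":0.06,"dy":-0.09,"dz":0,"twist":0,"grip":1},{"dx":0.08,"dy":-0.12,"dz":0,"twist":0,"grip":1},{"dx":0.10,"dy":-0.15,"dz":0,"twist":0,"grip":1}]'; python3 -c "
from station import arm;s=arm.get_state();print(s['q'],s['eef_pos'],s['ee_rot'])"
```

```text
t: 3.07
eef_pos: [0.4021, -0.8922, 0.2722]
ee_rot: [-3.095, 0.021, 1.959]
force: [6.4, -85.5, 76.8]
width: 0.0879
gripper_force: 0.0
t: 3.48
eef_pos: [0.4339, -0.9146, 0.2328]
ee_rot: [-3.096, 0.064, 1.963]
force: [0.5, 0.9, 0.4]
width: 0.0874
gripper_force: 0.0
[-0.9145642   1.04259863  1.25162927  0.06111652 -1.73000714 -1.82496817] [ 0.4339092  -0.91459114  0.23276492] [-3.09625082  0.06354579  1.9631018 ]Exception ignored on flushing sys.stdout:
BrokenPipeError: [Errno 32] Broken pipe
Exception ignored on flushing sys.stdout:
BrokenPipeError: [Errno 32] Broken pipe
```

```bash
python3 -m crank '[{"dx":0.02,"dy":-0.03,"dz":0.03,"twist":0,"grip":1},{"dx":0.04,"dy":-0.06,"dz":0.06,"twist":0,"grip":1},{"dx":0.06,"dy":-0.09,"dz":0.09,"twist":0,"grip":1},{"dx":0.08,"dy":-0.12,"dz":0.12,"twist":0,"grip":1},{"dx":0.10,"dy":-0.15,"dz":0.15,"twist":0,"grip":1}]'; python3 -c "
from station import arm;s=arm.get_state();print(s['q'],s['eef_pos'],s['ee_rot'])"
```

```text
t: 3.9
eef_pos: [0.4442, -0.9073, 0.2716]
ee_rot: [-3.094, 0.101, 1.965]
force: [-0.0, -0.2, -0.6]
width: 0.0878
gripper_force: 0.0
[-0.89703483  1.00612285  1.25162062  0.07439879 -1.73154318 -1.8376788 ] [ 0.44416659 -0.90733658  0.27155949] [-3.09422096  0.10125494  1.96504767]
```

```bash
P() { grep -E "pos|rot|force: \[" ; }
python3 -m crank '[{"dx":0.02,"dy":-0.03,"dz":0.02,"twist":-2,"grip":1},{"dx":0.04,"dy":-0.06,"dz":0.04,"twist":-4,"grip":1},{"dx":0.06,"dy":-0.09,"dz":0.05,"twist":-6,"grip":1},{"dx":0.08,"dy":-0.12,"dz":0.06,"twist":-8,"grip":1},{"dx":0.10,"dy":-0.15,"dz":0.08,"twist":-8,"grip":1}]' |P
for i in 1 2 3; do python3 -m crank '[{"dx":0.02,"dy":-0.03,"dz":0.02,"twist":0,"grip":1},{"dx":0.04,"dy":-0.06,"dz":0.04,"twist":0,"grip":1},{"dx":0.06,"dy":-0.09,"dz":0.05,"twist":0,"grip":1},{"dx":0.08,"dy":-0.12,"dz":0.06,"twist":0,"grip":1},{"dx":0.10,"dy":-0.15,"dz":0.08,"twist":0,"grip":1}]' |P; done; python3 -c "
from station import arm;s=arm.get_state();print(s['q'],s['eef_pos'],s['ee_rot'])"
```

```text
eef_pos: [0.46, -0.9126, 0.2739]
ee_rot: [-3.099, 0.141, 1.826]
force: [0.4, 0.3, -0.3]
eef_pos: [0.4757, -0.9208, 0.2787]
ee_rot: [-3.103, 0.181, 1.829]
force: [0.1, 0.4, -0.5]
eef_pos: [0.4908, -0.9293, 0.2836]
ee_rot: [-3.109, 0.222, 1.831]
force: [0.1, 0.2, -0.0]
eef_pos: [0.5051, -0.9385, 0.2884]
ee_rot: [-3.114, 0.263, 1.832]
force: [-0.3, 0.5, -0.8]
[-0.84686932  1.01216372  1.25025196  0.14149043 -1.58410869 -2.01944969] [ 0.505074   -0.93849659  0.28842648] [-3.11388976  0.2634234   1.83185966]
```

```bash
P() { grep -E "pos|rot|force: \[|t:" ; }
for i in 1 2 3 4 5 6 7; do python3 -m crank '[{"dx":0.02,"dy":-0.03,"dz":0.02,"twist":0,"grip":1},{"dx":0.04,"dy":-0.06,"dz":0.04,"twist":0,"grip":1},{"dx":0.06,"dy":-0.09,"dz":0.05,"twist":0,"grip":1},{"dx":0.08,"dy":-0.12,"dz":0.06,"twist":0,"grip":1},{"dx":0.10,"dy":-0.15,"dz":0.08,"twist":0,"grip":1}]' |P; done; python3 -c "
from station import arm;s=arm.get_state();print(s['q'],s['eef_pos'],s['ee_rot'])"
```

```text
t: 5.98
eef_pos: [0.5189, -0.9483, 0.2938]
ee_rot: [-3.12, 0.306, 1.833]
force: [0.1, 0.6, -1.0]
t: 6.4
eef_pos: [0.5322, -0.9586, 0.2994]
ee_rot: [-3.126, 0.348, 1.834]
force: [-0.6, 0.9, -0.6]
t: 6.82
eef_pos: [0.5451, -0.9692, 0.3051]
ee_rot: [-3.133, 0.391, 1.834]
force: [-0.6, 0.2, -1.0]
t: 7.23
eef_pos: [0.5575, -0.9801, 0.311]
ee_rot: [-3.14, 0.433, 1.835]
force: [0.1, 0.0, -0.2]
t: 7.65
eef_pos: [0.5694, -0.9912, 0.3171]
ee_rot: [3.136, 0.476, 1.834]
force: [0.1, 0.7, -0.2]
t: 8.07
eef_pos: [0.5809, -1.0023, 0.3234]
ee_rot: [3.128, 0.519, 1.834]
force: [1.5, -0.7, 0.1]
t: 8.48
eef_pos: [0.592, -1.0134, 0.3298]
ee_rot: [3.12, 0.561, 1.833]
force: [0.0, -0.8, 0.8]
[-0.80497657  1.03663296  1.25008871  0.25082627 -1.28056455 -2.07802208] [ 0.59202371 -1.01344114  0.32980696] [3.12012942 0.56104304 1.83319842]
```

```bash
P() { grep -E "pos|rot|force: \[|t:" ; }
for i in 1 2 3 4 5 6; do python3 -m crank '[{"dx":-0.001,"dy":0.022,"dz":0,"twist":6,"grip":1},{"dx":-0.002,"dy":0.044,"dz":0,"twist":12,"grip":1},{"dx":-0.003,"dy":0.066,"dz":0,"twist":18,"grip":1},{"dx":-0.004,"dy":0.088,"dz":0,"twist":24,"grip":1},{"dx":-0.005,"dy":0.11,"dz":0,"twist":30,"grip":1}]' |P; done; python3 - <<'E'
from h import *
s=arm.get_state();print(s['q'],s['eef_pos'],s['ee_rot'])
T=pose(s);np.save("T1.npy",T);f=arm.grab_frame("wrist");cv2.imwrite("pics/w1.png",f[:,:,::-1])
f=arm.grab_frame("scene");cv2.imwrite("pics/s1.png",f[:,:,::-1])
f=arm.grab_frame("top");cv2.imwrite("pics/t1.png",f[:,:,::-1])
E
```

```text
t: 8.9
eef_pos: [0.5866, -0.9019, 0.332]
ee_rot: [3.12, 0.564, 2.362]
force: [-0.3, -0.4, -0.3]
t: 9.32
eef_pos: [0.5816, -0.7923, 0.332]
ee_rot: [3.12, 0.564, 2.886]
force: [0.6, -0.4, -1.5]
t: 9.73
eef_pos: [0.5762, -0.6827, 0.3315]
ee_rot: [3.12, 0.563, -2.875]
force: [0.4, -0.8, 0.4]
t: 10.15
eef_pos: [0.5713, -0.5729, 0.3311]
ee_rot: [3.119, 0.563, -2.351]
force: [-0.2, -0.6, -0.5]
t: 10.57
eef_pos: [0.5665, -0.463, 0.3308]
ee_rot: [3.119, 0.563, -1.828]
force: [-0.3, 0.5, -0.4]
t: 10.98
eef_pos: [0.5617, -0.3528, 0.3308]
ee_rot: [3.119, 0.564, -1.304]
force: [-0.5, -0.8, -0.9]
[-0.5062  0.6029  0.6776 -0.4234 -2.0385  0.6622] [ 0.5617 -0.3528  0.3308] [ 3.1192  0.5636 -1.3041]
```

Wrist image and scene image.

View pics/w1.png

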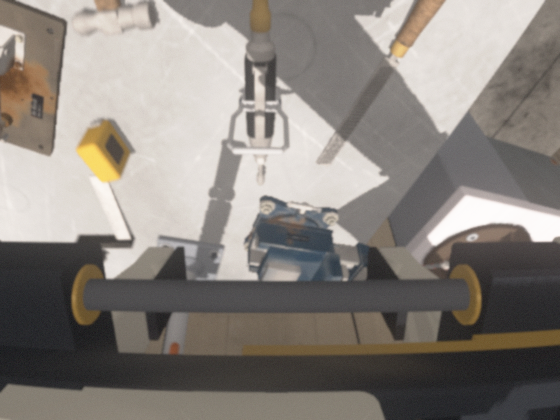

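View pics/s1.png

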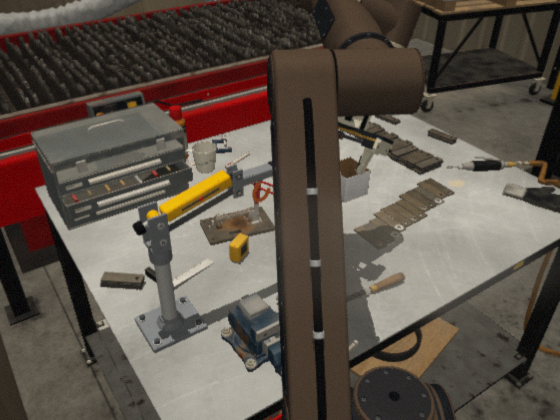

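```bash
python3 - <<'E'
from h import *
t=cam("top");s=cam("scene");w=cam("wrist",np.load("T1.npy"))
for z in(.298,):
  p=np.array([.604,-.12,z]);print(proj(s,p),proj(t,p),proj(w,p))
I=lambda n,x0,y0,x1,y1,k:cv2.resize(cv2.imread(f"pics/{n}.png")[y0:y1,x0:x1],None,fx=k,fy=k,interpolation=cv2.INTER_CUBIC)
C=np.zeros((600,800,3),np.uint8)
def put(im,x,y): C[y:y+im.shape[0],x:x+im.shape[1]]=im
put(I("top0",260,200,360,250,4),0,0)      # 400x200
put(I("w1",210,0,310,195,3),400,0)        # 300x585
put(I("scene0",220,150,300,220,5),0,200)  # 400x350
cv2.imwrite("pics/c2.png",C)
E
```

```text
[260.1578 196.2305] [264.8657 196.2295] [168.8562 353.3725]
```

View pics/c2.png

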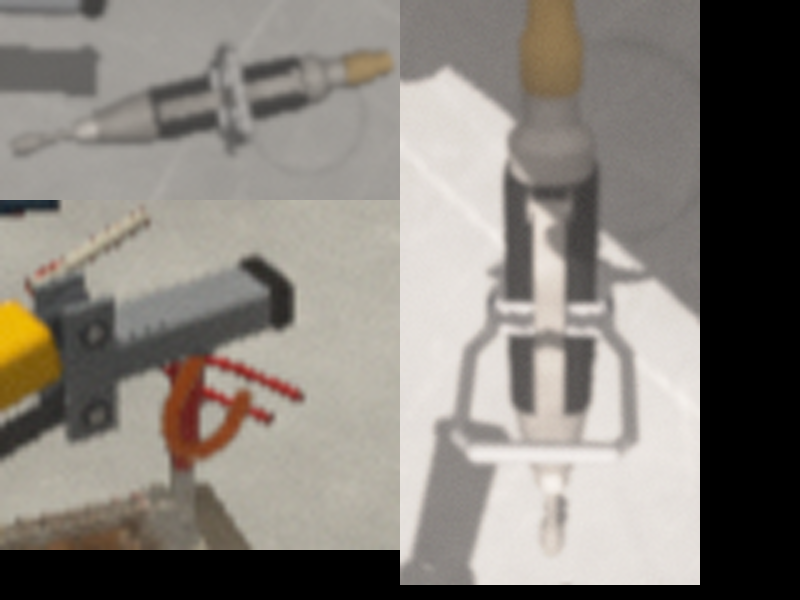

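```bash
python3 - <<'E'
from h import *
t=cam("top");s=cam("scene");w=cam("wrist",np.load("T1.npy"))
def mask(n,lo,hi,box):
    h=cv2.cvtColor(cv2.imread(f"pics/{n}.png"),cv2.COLOR_BGR2HSV);m=cv2.inRange(h,lo,hi);z=np.zeros_like(m);x0,y0,x1,y1=box;z[y0:y1,x0:x1]=m[y0:y1,x0:x1];return z
for n,b in(("scene0",(245,180,280,215)),("w1",(150,320,200,380))):
    m=mask(n,(5,140,60),(17,255,255),b);y,x=np.nonzero(m);print(n,len(x),x.min(),x.max(),y.min(),y.max(),x.mean(),y.mean())
    for yy in range(y.min(),y.max()+1): print(yy,''.join('#' if v else '.' for v in m[yy,x.min():x.max()+1]))
# grinder points by two views
for n,a,b in(("burr",(263,236.7),(260.7,184)),("bar",(319.5,224.5),(257.5,151))): print(n,*tri((t,a),(w,b)))
for n,a in(("barL",(230,150.7)),("barR",(284,151.7))): print(n,onz(w,a,.125))
print("inlet top",onz(t,(358,215),.018),"burr w",onz(w,(260.7,184),.018),"burr t",onz(t,(263,236.7),.018),"bar w",onz(w,(257.5,151),.125))
# arm axis from top: yellow boom centroid per column & grey nose
m=mask("top0",(15,120,80),(35,255,255),(115,170,300,215));y,x=np.nonzero(m)
yl=[(c,y[x==c].mean()) for c in range(x.min()+3,x.max()-2)];print("yellow",x.min(),x.max(),np.polyfit(*zip(*yl),1),yl[0],yl[-1])
g=cv2.cvtColor(cv2.imread("pics/top0.png"),cv2.COLOR_BGR2GRAY)
for c in (245,255,265,275,283): print(c,g[182:208,c])
print(g[195,274:294])
E
```

```text
scene0 125 253 269 181 202 258.856 192.288
181 .....###.........
182 ....####.........
183 ...####..........
184 ..#####..........
185 ..#####..........
186 ..####...........
187 ..####...........
188 .####............
189 .####.........###
190 ####.........####
191 ####.........####
192 ###..........####
193 ###..........##..
194 ###.........###..
195 ###........###...
196 ###........###...
197 ####......###....
198 .######.####.....
199 .##########......
200 .########........
201 ..###............
202 ....#............
w1 44 171 176 344 352 173.6818181818182 348.5681818181818
344 ....#.
345 ..####
346 .#####
347 .#####
348 ######
349 ######
350 ######
351 ######
352 #####.
burr [ 0.5105 -0.1139  0.0239] [np.float64(0.09781392753896803), np.float64(0.1739187570920885)]
bar [ 0.548  -0.2587  0.1292] [np.float64(0.4438560443801861), np.float64(1.0768477695627356)]
barL [ 0.5768 -0.2481  0.125 ]
barR [ 0.5207 -0.2617  0.125 ]
inlet top [ 0.5772 -0.379   0.018 ] burr w [ 0.5089 -0.1084  0.018 ] burr t [ 0.5106 -0.1137  0.018 ] bar w [ 0.5483 -0.2552  0.125 ]
yellow 125 219 [  0.0072 190.9837] (128, np.float64(191.5)) (216, np.float64(192.5))
245 [148 148 148 143 133 130 134 136 135 135 135 136 136 137 134 134 135 130
 116 107 111 139 154 158 158 157]
255 [149 149 150 146 133 128 133 135 137 136 137 134 136 136 136 136 136 135
 132 120 111 136 156 159 159 159]
265 [150 150 150 147 133 126 132 136 135 136 136 136 138 137 137 137 136 136
 135 122 109 124 147 156 157 157]
275 [149 151 151 148 138 130 134 136 137 136 137 137 137 137 137 138 138 137
 136 128 115 120 142 154 157 157]
283 [152 154 154 146 113  77  65  66  64  66  65  65  65  65  66  66  65  65
  65  65  64  74 105 139 155 158]
[137 137 138 138 135 123  95  71  65  65  66  71  98 133 150 153 154 153
 152 152]
```

```bash
P() { grep -E "pos|rot|force: \[|t:" ; }
python3 -m crank '[{"dx":0.001,"dy":0.002,"dz":-0.025,"twist":-1,"grip":1},{"dx":0.002,"dy":0.004,"dz":-0.06,"twist":-1.2,"grip":1},{"dx":0.003,"dy":0.006,"dz":-0.095,"twist":-1.2,"grip":1},{"dx":0.004,"dy":0.008,"dz":-0.13,"twist":-1.2,"grip":1},{"dx":0.005,"dy":0.009,"dz":-0.155,"twist":-1.2,"grip":1}]'|P
python3 -m crank '[{"dx":0.001,"dy":0.001,"dz":-0.025,"twist":0,"grip":1},{"dx":0.001,"dy":0.001,"dz":-0.05,"twist":0,"grip":1},{"dx":0.001,"dy":0.001,"dz":-0.07,"twist":0,"grip":1},{"dx":0.001,"dy":0.001,"dz":-0.08,"twist":0,"grip":1},{"dx":0.001,"dy":0.001,"dz":-0.08,"twist":0,"grip":1}]'|P
python3 - <<'E'
from h import *
s=arm.get_state();T=pose(s);np.save("T2.npy",T);print(s['eef_pos'],s['ee_rot'])
f=arm.grab_frame("wrist");cv2.imwrite("pics/w2.png",f[:,:,::-1])
w=cam("wrist",T)
for n,p in(("bar",(.5478,-.2619,.125)),("inlet",(.577,-.379,.018)),("bodyrear",(.5614,-.3162,.037)),("grip",(.5575,-.3007,.06))):print(n,proj(w,p))
E
```

```text
t: 11.55
eef_pos: [0.5658, -0.3446, 0.173]
ee_rot: [3.118, 0.565, -1.333]
force: [0.8, 0.1, -0.7]
t: 11.97
eef_pos: [0.5666, -0.3436, 0.0933]
ee_rot: [3.116, 0.566, -1.334]
force: [-0.9, 0.2, -0.7]
[ 0.5666 -0.3436  0.0933] [ 3.1157  0.5662 -1.3337]
bar [270.4028 381.9413]
inlet [267.0504 107.7309]
bodyrear [268.2453 212.2374]
grip [268.8038 256.254 ]
```

View pics/w2.png

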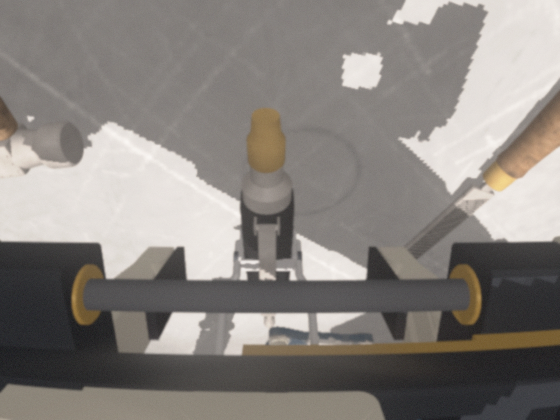

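```bash
P() { grep -E "pos|rot|force|t:|width" ; }
python3 -m crank '[{"dx":-0.002,"dy":0.011,"dz":-0.017,"twist":0,"grip":1},{"dx":-0.005,"dy":0.023,"dz":-0.036,"twist":0,"grip":1},{"dx":-0.007,"dy":0.036,"dz":-0.056,"twist":0,"grip":1},{"dx":-0.009,"dy":0.047,"dz":-0.073,"twist":0,"grip":1},{"dx":-0.011,"dy":0.053,"dz":-0.082,"twist":0,"grip":1}]'|P
python3 -m crank '[{"dx":0,"dy":0,"dz":0,"twist":0,"grip":1},{"dx":0,"dy":0,"dz":0,"twist":0,"grip":0.2},{"dx":0,"dy":0,"dz":0,"twist":0,"grip":-0.2},{"dx":0,"dy":0,"dz":0,"twist":0,"grip":-0.6},{"dx":0,"dy":0,"dz":0,"twist":0,"grip":-1}]' 60|P
python3 -m crank '[{"dx":0,"dy":0,"dz":0,"twist":0,"grip":-1},{"dx":0,"dy":0,"dz":0,"twist":0,"grip":-1},{"dx":0,"dy":0,"dz":0,"twist":0,"grip":-1},{"dx":0,"dy":0,"dz":0,"twist":0,"grip":-1},{"dx":0,"dy":0,"dz":0,"twist":0,"grip":-1}]' 60|P
```

```text
t: 12.43
eef_pos: [0.5572, -0.2898, 0.0141]
ee_rot: [3.12, 0.563, -1.329]
force: [-0.7, -0.2, 0.2]
width: 0.0877
gripper_force: 0.0
t: 12.85
eef_pos: [0.5577, -0.2916, 0.0152]
ee_rot: [3.121, 0.561, -1.329]
force: [0.1, -0.6, 0.5]
width: 0.0667
gripper_force: 0.0
t: 13.27
eef_pos: [0.5573, -0.2906, 0.0141]
ee_rot: [3.12, 0.562, -1.329]
force: [1.4, 0.9, 0.5]
width: 0.0367
gripper_force: 59.9
```

```bash
python3 - <<'E'
from h import *
t=cam("top");s=cam("scene");w=cam("wrist",np.load("T1.npy"))
for z in(.36,.39,.40): print(z,onz(t,(286.3,195.2),z),onz(t,(283,195.2),z),"edges",onz(t,(283,185.8),z)[0],onz(t,(283,204.5),z)[0],"245:",onz(t,(245,185.5),z)[:2],onz(t,(245,202.5),z)[:2])
def onx(C,px,X):
    o,v=ray(C,px);return o+v*(X-o[0])/v[0]
for X in(.600,.605,.610):
    print(X,"bottomcentre",onx(s,(258.8,199.3),X)[1:],"tip",onx(s,(268,189),X)[1:],"shankleft",onx(s,(254.5,194),X)[1:], "nose end top", onx(s,(276,175),X)[1:])
print("boom ends", onz(t,(128,191.5),.42),onz(t,(216,192.5),.42))
E
```

```text
0.36 [ 0.6028 -0.1648  0.36  ] [ 0.6026 -0.158   0.36  ] edges 0.622010281790079 0.5835077986813865 245: [ 0.6208 -0.0795] [ 0.5858 -0.0804]
0.39 [ 0.6006 -0.1638  0.39  ] [ 0.6004 -0.1572  0.39  ] edges 0.6191835904803817 0.5819062704065053 245: [ 0.618  -0.0812] [ 0.5841 -0.0821]
0.4 [ 0.5998 -0.1635  0.4   ] [ 0.5997 -0.157   0.4   ] edges 0.618241360043816 0.5813724276482117 245: [ 0.617  -0.0818] [ 0.5836 -0.0827]
0.6 bottomcentre [-0.1133  0.2934] tip [-0.141   0.3145] shankleft [-0.1009  0.3139] nose end top [-0.1649  0.3478]
0.605 bottomcentre [-0.1165  0.2894] tip [-0.1443  0.3106] shankleft [-0.1039  0.31  ] nose end top [-0.1683  0.3441]
0.61 bottomcentre [-0.1196  0.2853] tip [-0.1476  0.3067] shankleft [-0.107   0.3061] nose end top [-0.1718  0.3404]
boom ends [0.5985 0.143  0.42  ] [ 0.6004 -0.0276  0.42  ]
```

```bash
P() { grep -E "pos|rot|force|t:|width" ; }
python3 -m crank '[{"dx":0,"dy":0,"dz":0.01,"twist":0,"grip":-1},{"dx":0,"dy":0,"dz":0.03,"twist":0,"grip":-1},{"dx":0,"dy":0,"dz":0.055,"twist":0,"grip":-1},{"dx":0,"dy":0,"dz":0.08,"twist":0,"grip":-1},{"dx":0,"dy":0,"dz":0.105,"twist":0,"grip":-1}]'|P
python3 -m crank '[{"dx":0,"dy":0,"dz":0.025,"twist":0,"grip":-1},{"dx":0,"dy":0,"dz":0.05,"twist":0,"grip":-1},{"dx":0,"dy":0,"dz":0.075,"twist":-2,"grip":-1},{"dx":0.005,"dy":0,"dz":0.093,"twist":-4,"grip":-1},{"dx":0.01,"dy":0,"dz":0.103,"twist":-6,"grip":-1}]'|P
python3 -m crank '[{"dx":0.008,"dy":0.005,"dz":0,"twist":-2,"grip":-1},{"dx":0.016,"dy":0.015,"dz":0,"twist":-4,"grip":-1},{"dx":0.025,"dy":0.03,"dz":0,"twist":-6,"grip":-1},{"dx":0.03,"dy":0.035,"dz":0,"twist":-7.6,"grip":-1},{"dx":0.033,"dy":0.04,"dz":0,"twist":-7.6,"grip":-1}]'|P
python3 -m crank '[{"dx":0,"dy":0,"dz":0,"twist":0,"grip":-1},{"dx":0,"dy":0,"dz":0,"twist":0,"grip":-1},{"dx":0,"dy":0,"dz":0,"twist":0,"grip":-1},{"dx":0,"dy":0,"dz":0,"twist":0,"grip":-1},{"dx":0,"dy":0,"dz":0,"twist":0,"grip":-1}]'|P
python3 - <<'E'
from h import *
s=arm.get_state();T=pose(s);np.save("T3.npy",T);print(s['eef_pos'],s['ee_rot'],s['moment'])
for n in("scene","top","wrist"):cv2.imwrite(f"pics/{n}3.png",arm.grab_frame(n)[:,:,::-1])
p=s['eef_pos'];b=p+[0,.030,.111]
for n in("scene","top","wrist"):print(n,proj(cam(n,T),b),proj(cam(n,T),p+[0,.183,.004]),proj(cam(n,T),[.6005,-.118,.298]))
I=lambda n,x0,y0,x1,y1,k:cv2.resize(cv2.imread(f"pics/{n}.png")[y0:y1,x0:x1],None,fx=k,fy=k,interpolation=cv2.INTER_CUBIC)
C=np.zeros((600,800,3),np.uint8)
def put(im,x,y): C[y:y+im.shape[0],x:x+im.shape[1]]=im
put(I("scene3",220,150,320,250,4),0,0)
put(I("top3",240,170,340,230,4),400,0)
put(I("wrist3",160,160,380,360,1.5),400,250)
cv2.imwrite("pics/c3.png",C)
E
```

```text
t: 13.68
eef_pos: [0.5566, -0.2906, 0.1197]
ee_rot: [3.118, 0.563, -1.331]
force: [0.7, -1.3, -6.5]
width: 0.0365
gripper_force: 59.9
t: 14.1
eef_pos: [0.5674, -0.2911, 0.225]
ee_rot: [3.122, 0.56, -1.435]
force: [0.4, -1.1, -6.1]
width: 0.0363
gripper_force: 59.9
t: 14.52
eef_pos: [0.5998, -0.2501, 0.2221]
ee_rot: [3.119, 0.563, -1.568]
force: [0.3, -0.9, -5.1]
width: 0.0367
gripper_force: 59.9
t: 14.93
eef_pos: [0.5998, -0.251, 0.2218]
ee_rot: [3.119, 0.563, -1.567]
force: [-0.4, 0.4, -6.4]
width: 0.0359
gripper_force: 59.9
[ 0.5998 -0.251   0.2218] [ 3.1192  0.5627 -1.5674] [-3.1871 -0.0356  0.0173]
scene [294.0961 173.7816] [244.093 226.643] [260.237  197.1202]
top [312.3667 198.19  ] [243.006  199.6753] [263.9128 197.804 ]
wrist [274.1057 551.5496] [270.1733 382.7701] [270.3619 472.9356]
```

View pics/c3.png

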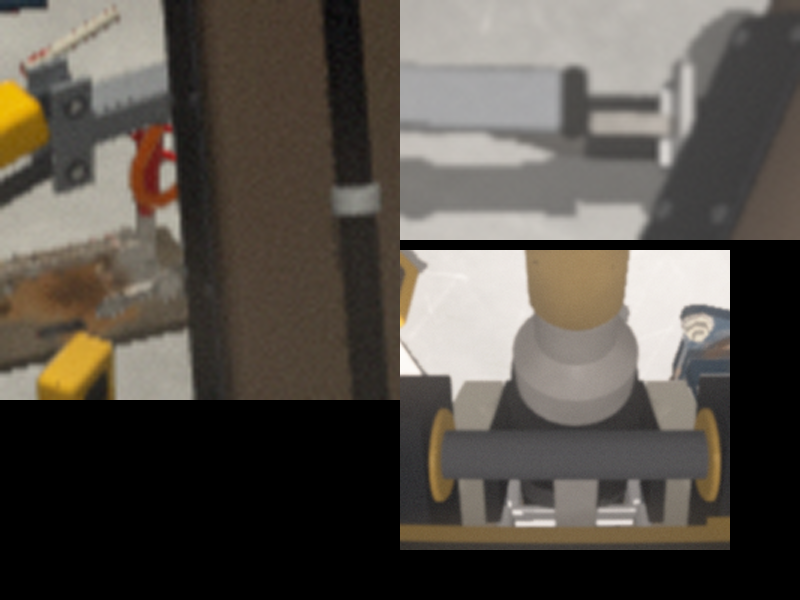

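```bash
python3 - <<'E'
from h import *
t=cam("top")
g=cv2.cvtColor(cv2.imread("pics/top3.png"),cv2.COLOR_BGR2GRAY)
for c in(290,296,302): print(c,g[188:216,c])
for c in (309,310,311,312,313): print(c,g[180:216,c])
print(onz(t,(295,201.4),.245),onz(t,(311.2,195),.333))
print(g[190,300:322],g[200,300:322])
E
```

```text
290 [187 188 187 187 179 146 105  83  80 102 147 166 169 170 162 125  86  74
  75  73  73  87 107 117 120 120 120 119]
296 [184 184 184 183 176 145 104  81  78 104 151 172 173 174 165 128  88  74
  73  72  71  83 106 117 120 120 119 120]
302 [184 184 185 185 179 154 111  80  76  93 134 165 176 179 170 135  91  73
  74  72  70  79 104 117 118 118 120 118]
309 [184 183 181 178 164 142 127 125 127 128 127 129 132 138 141 143 143 144
 142 138 136 135 136 136 134 132 123 111  96  85  77  72  69  66  65  67]
310 [183 181 175 171 158 146 152 162 166 167 167 169 170 172 172 173 174 174
 173 172 172 170 166 156 136 117 101  86  74  72  68  67  66  66  65  66]
311 [176 171 158 152 152 154 172 191 197 197 197 198 198 198 198 197 197 197
 197 196 192 186 172 147 116  92  77  71  68  67  65  66  64  65  65  66]
312 [157 146 133 130 133 142 165 184 189 189 189 188 187 187 186 184 185 184
 184 180 168 152 134 109  85  71  68  65  65  65  66  65  66  65  64  65]
313 [133 122 118 116 117 123 138 147 149 149 148 148 147 144 139 136 135 134
 135 132 117  99  86  77  69  67  66  65  64  67  65  64  64  64  65  65]
[ 0.5974 -0.189   0.245 ] [ 0.6065 -0.2184  0.333 ]
[183 184 185 186 184 177 153 129 113 127 167 197 189 148 119 112 107  90
  74  68  66  66] [172 172 176 179 179 179 171 144 123 136 172 192 168 117  76  66  66  64
  65  63  64  63]
```

```bash
python3 - <<'E'
from h import *
T=np.load("T3.npy");w=cam("wrist",T);h=cv2.cvtColor(cv2.imread("pics/wrist3.png"),cv2.COLOR_BGR2HSV)
m=cv2.inRange(h,(10,90,60),(28,255,255))[:230,200:360];n,l,st,ce=cv2.connectedComponentsWithStats(m);i=1+np.argmax(st[1:,4]);print(st[i]+[200,0,0,0,0])
p=T[:3,3]
for pit in(0,3,6,-3):
    a=np.radians(pit);d=np.array([-.091,.004+.0])  # back, up of TCP
    g=np.array([-.010,.016]);r=d-g   # pivot at the grasp point
    q=g+np.array([r[0]*np.cos(a)-r[1]*np.sin(a),r[0]*np.sin(a)+r[1]*np.cos(a)])
    print(pit,proj(w,p+[0,q[0],q[1]]))
E
```

```text
[ 245   98   67  115 6142]
0 [273.1159  95.7692]
3 [272.9068  90.605 ]
6 [272.7064  86.5037]
-3 [273.3333 102.0775]
```

```bash
P() { grep -E "pos|rot|force|t:" ; }
python3 -m crank '[{"dx":0.001,"dy":0.008,"dz":0,"twist":0,"grip":-1},{"dx":0.002,"dy":0.02,"dz":0,"twist":0,"grip":-1},{"dx":0.003,"dy":0.034,"dz":0,"twist":0,"grip":-1},{"dx":0.003,"dy":0.046,"dz":0,"twist":0,"grip":-1},{"dx":0.003,"dy":0.054,"dz":0,"twist":0,"grip":-1}]'|P
python3 -m crank '[{"dx":0,"dy":0.008,"dz":0,"twist":0,"grip":-1},{"dx":0,"dy":0.018,"dz":0,"twist":0,"grip":-1},{"dx":0,"dy":0.028,"dz":0,"twist":0,"grip":-1},{"dx":0,"dy":0.038,"dz":0,"twist":0,"grip":-1},{"dx":0,"dy":0.046,"dz":0,"twist":0,"grip":-1}]'|P
python3 -m crank '[{"dx":0,"dy":0,"dz":0,"twist":0,"grip":-1},{"dx":0,"dy":0,"dz":0,"twist":0,"grip":-1},{"dx":0,"dy":0,"dz":0,"twist":0,"grip":-1},{"dx":0,"dy":0,"dz":0,"twist":0,"grip":-1},{"dx":0,"dy":0,"dz":0,"twist":0,"grip":-1}]'|P
python3 - <<'E'
from h import *
s=arm.get_state();T=pose(s);np.save("T4.npy",T);print(s['eef_pos'],s['ee_rot'],s['force'],s['moment'],s['q'])
for n in("scene","top","wrist"):cv2.imwrite(f"pics/{n}4.png",arm.grab_frame(n)[:,:,::-1])
I=lambda n,x0,y0,x1,y1,k:cv2.resize(cv2.imread(f"pics/{n}.png")[y0:y1,x0:x1],None,fx=k,fy=k,interpolation=cv2.INTER_CUBIC)
C=np.zeros((600,800,3),np.uint8)
def put(im,x,y): C[y:y+im.shape[0],x:x+im.shape[1]]=im
put(I("scene4",220,150,300,230,5),0,0)
put(I("top4",220,160,320,230,4),400,0)
cv2.imwrite("pics/c4.png",C)
E
```

```text
t: 15.5
eef_pos: [0.6031, -0.1941, 0.2224]
ee_rot: [3.12, 0.563, -1.565]
force: [-0.9, -0.1, -5.4]
gripper_force: 59.9
t: 15.92
eef_pos: [0.603, -0.1495, 0.2221]
ee_rot: [3.12, 0.563, -1.567]
force: [0.5, -4.7, -10.9]
gripper_force: 59.9
t: 16.33
eef_pos: [0.6031, -0.1509, 0.222]
ee_rot: [3.12, 0.563, -1.567]
force: [-1.0, 1.2, -5.4]
gripper_force: 59.9
[ 0.6031 -0.1509  0.222 ] [ 3.1197  0.5628 -1.5673] [-1.0012  1.2219 -5.4146] [-3.1725 -0.0026 -0.0146] [-0.2861  0.4427  0.211  -0.5296 -1.5453  0.3658]
```

View pics/c4.png

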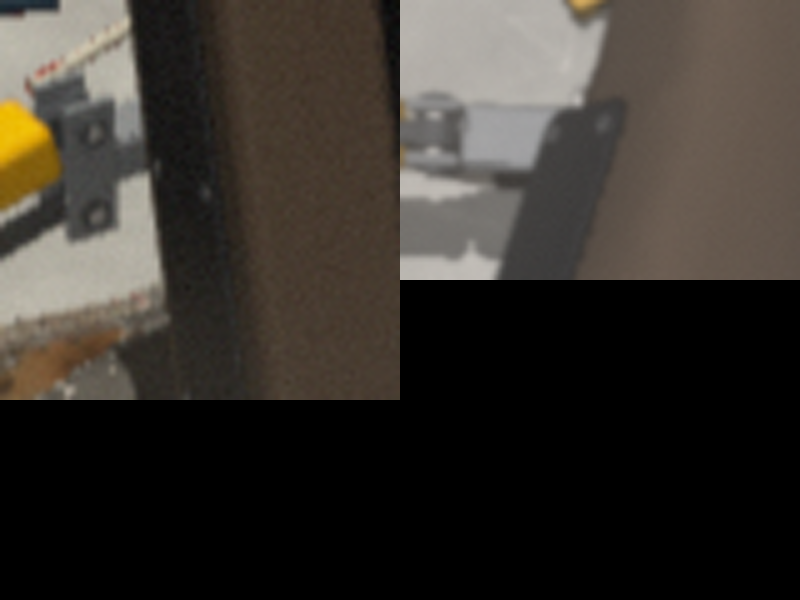

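```bash
P() { grep -E "pos|force: \[|t:" ; }
python3 -m crank '[{"dx":0,"dy":0,"dz":-0.004,"twist":0,"grip":-1},{"dx":0,"dy":0,"dz":-0.011,"twist":0,"grip":-1},{"dx":0,"dy":0,"dz":-0.018,"twist":0,"grip":-1},{"dx":0,"dy":0,"dz":-0.025,"twist":0,"grip":-1},{"dx":0,"dy":0,"dz":-0.03,"twist":0,"grip":-1}]'|P
for i in 1 2 3 4; do python3 -m crank '[{"dx":0,"dy":0,"dz":-0.002,"twist":0,"grip":-1},{"dx":0,"dy":0,"dz":-0.004,"twist":0,"grip":-1},{"dx":0,"dy":0,"dz":-0.006,"twist":0,"grip":-1},{"dx":0,"dy":0,"dz":-0.008,"twist":0,"grip":-1},{"dx":0,"dy":0,"dz":-0.01,"twist":0,"grip":-1}]'|P; done
```

```text
t: 16.9
eef_pos: [0.6026, -0.1504, 0.1905]
ee_rot: [3.118, 0.563, -1.568]
force: [-0.4, 0.1, -6.0]
t: 17.32
eef_pos: [0.6031, -0.1509, 0.1825]
ee_rot: [3.121, 0.562, -1.566]
force: [-0.5, -0.9, -3.3]
t: 17.73
eef_pos: [0.6032, -0.1511, 0.1721]
ee_rot: [3.12, 0.562, -1.567]
force: [-1.3, -5.1, 0.1]
t: 18.15
eef_pos: [0.6033, -0.1509, 0.162]
ee_rot: [3.12, 0.562, -1.567]
force: [-0.8, -5.8, -0.5]
t: 18.57
eef_pos: [0.6033, -0.151, 0.152]
ee_rot: [3.121, 0.562, -1.567]
force: [0.3, -5.3, -0.6]
```

```bash
P() { grep -E "pos|force: \[|t:" ; }
for i in 1 2 3; do python3 -m crank '[{"dx":0,"dy":-0.0005,"dz":0,"twist":0,"grip":-1},{"dx":0,"dy":-0.001,"dz":0,"twist":0,"grip":-1},{"dx":0,"dy":-0.0015,"dz":0,"twist":0,"grip":-1},{"dx":0,"dy":-0.002,"dz":0,"twist":0,"grip":-1},{"dx":0,"dy":-0.002,"dz":0,"twist":0,"grip":-1}]'|P; done; python3 -c "
from station import arm;s=arm.get_state();print(s['force'],s['moment'])"
```

```text
t: 18.98
eef_pos: [0.6032, -0.1523, 0.152]
ee_rot: [3.12, 0.563, -1.567]
force: [1.0, -3.8, -0.8]
t: 19.4
eef_pos: [0.6029, -0.1542, 0.1519]
ee_rot: [3.119, 0.563, -1.567]
force: [1.0, 0.8, -1.8]
t: 19.82
eef_pos: [0.603, -0.1567, 0.152]
ee_rot: [3.12, 0.563, -1.567]
force: [-0.3, 0.0, -1.2]
[-0.3477538   0.02184884 -1.18772597] [-1.88500972  0.03549308  0.0158998 ]
```

```bash
P() { grep -E "pos|force: \[|t:" ; }
for i in 1 2; do python3 -m crank '[{"dx":0,"dy":0,"dz":-0.0015,"twist":0,"grip":-1},{"dx":0,"dy":0,"dz":-0.003,"twist":0,"grip":-1},{"dx":0,"dy":0,"dz":-0.0045,"twist":0,"grip":-1},{"dx":0,"dy":0,"dz":-0.006,"twist":0,"grip":-1},{"dx":0,"dy":0,"dz":-0.007,"twist":0,"grip":-1}]'|P; done
python3 - <<'E'
from station import arm
import numpy as np
F=[];M=[]
for i in range(12):
    arm.grab_frame("top");s=arm.get_state();F.append(s['force']);M.append(s['moment'])
print(np.mean(F,0),np.std(F,0),np.mean(M,0),s['eef_pos'])
E
```

```text
t: 20.23
eef_pos: [0.603, -0.1567, 0.1448]
ee_rot: [3.119, 0.563, -1.567]
force: [-0.3, -0.4, 0.4]
t: 20.65
eef_pos: [0.603, -0.1567, 0.1378]
ee_rot: [3.12, 0.563, -1.567]
force: [-0.3, -1.3, 0.1]
[-0.7182557  -0.87112711 -0.2325362 ] [0.41892132 0.32024213 0.5547816 ] [-2.03149594  0.11249366  0.13616754] [ 0.60304323 -0.15664142  0.13809072]
```

```bash
P() { grep -E "pos|force: \[|t:" ; }
python3 -m crank '[{"dx":0,"dy":0,"dz":-0.001,"twist":0,"grip":-1},{"dx":0,"dy":-0.0005,"dz":-0.002,"twist":0,"grip":-1},{"dx":0,"dy":-0.001,"dz":-0.003,"twist":0,"grip":-1},{"dx":0,"dy":-0.001,"dz":-0.003,"twist":0,"grip":-1},{"dx":0,"dy":-0.001,"dz":-0.003,"twist":0,"grip":-1}]'|P
python3 -m crank '[{"dx":0,"dy":0,"dz":0,"twist":0,"grip":-1},{"dx":0,"dy":0,"dz":0,"twist":0,"grip":-1},{"dx":0,"dy":0,"dz":0,"twist":0,"grip":-1},{"dx":0,"dy":0,"dz":0,"twist":0,"grip":-1},{"dx":0,"dy":0,"dz":0,"twist":0,"grip":-1}]'|P
python3 - <<'E'
from station import arm
import numpy as np
F=[];M=[]
for i in range(24):
    arm.grab_frame("top");s=arm.get_state();F.append(s['force']);M.append(s['moment'])
print(np.mean(F,0),np.std(F,0),np.mean(M,0),s['eef_pos'])
E
```

```text
t: 21.67
eef_pos: [0.603, -0.1573, 0.1348]
ee_rot: [3.119, 0.563, -1.567]
force: [-0.8, 1.2, 0.9]
t: 22.08
eef_pos: [0.603, -0.1575, 0.1351]
ee_rot: [3.12, 0.563, -1.567]
force: [-1.0, 1.0, -0.3]
[-0.03783581  1.12299361 -0.05536129] [0.48728381 0.52122656 0.4042331 ] [-1.52691607  0.05173029  0.03907827] [ 0.60304982 -0.15761971  0.13504129]
```

```bash
P() { grep -E "pos|force|t:|width" ; }
python3 -m crank '[{"dx":0,"dy":0.0005,"dz":0,"twist":0,"grip":-1},{"dx":0,"dy":0.0005,"dz":0,"twist":0,"grip":-1},{"dx":0,"dy":0.0005,"dz":0,"twist":0,"grip":-1},{"dx":0,"dy":0.0005,"dz":0,"twist":0,"grip":-1},{"dx":0,"dy":0.0005,"dz":0,"twist":0,"grip":-1}]' 20|P
python3 -m crank '[{"dx":0,"dy":0,"dz":0,"twist":0,"grip":-1},{"dx":0,"dy":0,"dz":0,"twist":0,"grip":-1},{"dx":0,"dy":0,"dz":0,"twist":0,"grip":-1},{"dx":0,"dy":0,"dz":0,"twist":0,"grip":-1},{"dx":0,"dy":0,"dz":0,"twist":0,"grip":-1}]' 5|P
python3 - <<'E'
from station import arm
import numpy as np
F=[];M=[]
for i in range(20):
    arm.grab_frame("top");s=arm.get_state();F.append(s['force']);M.append(s['moment'])
print(np.mean(F,0),np.mean(M,0),s['eef_pos'],s['width'])
E
```

```text
t: 23.7
eef_pos: [0.603, -0.1573, 0.135]
ee_rot: [3.12, 0.562, -1.567]
force: [-0.2, -0.2, -0.2]
width: 0.0367
gripper_force: 19.9
t: 24.12
eef_pos: [0.603, -0.1571, 0.135]
ee_rot: [3.12, 0.563, -1.567]
force: [0.4, -0.1, -0.4]
width: 0.0368
gripper_force: 5.0
[-0.10822927 -0.25458562  0.013263  ] [-1.80328296  0.02546884  0.00753201] [ 0.60303364 -0.15709759  0.13502026] 0.036299244666764936
```

Balanced (force ≈ 0) and at rest. Release gently.

```bash
P() { grep -E "pos|force|t:|width" ; }
python3 -m crank '[{"dx":0,"dy":0,"dz":0,"twist":0,"grip":-0.14},{"dx":0,"dy":0,"dz":0,"twist":0,"grip":-0.1},{"dx":0,"dy":0,"dz":0,"twist":0,"grip":0},{"dx":0,"dy":0,"dz":0,"twist":0,"grip":0.2},{"dx":0,"dy":0,"dz":0,"twist":0,"grip":0.4}]'|P
python3 -m crank '[{"dx":0,"dy":0,"dz":0,"twist":0,"grip":0.6},{"dx":0,"dy":0,"dz":0,"twist":0,"grip":0.8},{"dx":0,"dy":0,"dz":0,"twist":0,"grip":0.9},{"dx":0,"dy":0,"dz":0,"twist":0,"grip":0.9},{"dx":0,"dy":0,"dz":0,"twist":0,"grip":0.9}]'|P
python3 - <<'E'
from h import *
s=arm.get_state();T=pose(s);w=cam("wrist",T)
f=arm.grab_frame("wrist");cv2.imwrite("pics/w5.png",f[:,:,::-1])
h=cv2.cvtColor(f,cv2.COLOR_RGB2HSV);m=cv2.inRange(h,(10,90,60),(28,255,255))[:230,200:360];n,l,st,ce=cv2.connectedComponentsWithStats(m);i=1+np.argmax(st[1:,4]);print(st[i]+[200,0,0,0,0],proj(w,T[:3,3]+[0,-.091,.004]))
E
```

```text
t: 25.53
eef_pos: [0.603, -0.1571, 0.135]
ee_rot: [3.12, 0.563, -1.567]
force: [-0.3, 0.5, -0.3]
width: 0.0523
gripper_force: 0.0
t: 25.95
eef_pos: [0.603, -0.1571, 0.135]
ee_rot: [3.12, 0.563, -1.567]
force: [0.5, 0.4, 0.6]
width: 0.082
gripper_force: 0.0
[ 245   96   67  115 6164] [273.1502  95.767 ]
```

```bash
P() { grep -E "pos|force|t:|width" ; }
python3 -m crank '[{"dx":0,"dy":-0.005,"dz":0.007,"twist":0,"grip":0.9},{"dx":0,"dy":-0.013,"dz":0.019,"twist":0,"grip":0.9},{"dx":0,"dy":-0.024,"dz":0.036,"twist":0,"grip":0.9},{"dx":0,"dy":-0.036,"dz":0.055,"twist":0,"grip":0.9},{"dx":0,"dy":-0.049,"dz":0.075,"twist":0,"grip":0.9}]'|P
python3 -m crank '[{"dx":0,"dy":-0.02,"dz":0.02,"twist":0,"grip":0.9},{"dx":0,"dy":-0.05,"dz":0.04,"twist":0,"grip":0.9},{"dx":0,"dy":-0.085,"dz":0.05,"twist":0,"grip":0.9},{"dx":0,"dy":-0.12,"dz":0.05,"twist":0,"grip":0.9},{"dx":0,"dy":-0.155,"dz":0.05,"twist":0,"grip":0.9}]'|P
python3 -m crank '[{"dx":0,"dy":-0.035,"dz":0,"twist":0,"grip":0.9},{"dx":0,"dy":-0.07,"dz":0,"twist":0,"grip":0.9},{"dx":0,"dy":-0.105,"dz":0,"twist":0,"grip":0.9},{"dx":0,"dy":-0.125,"dz":0,"twist":0,"grip":0.9},{"dx":0,"dy":-0.14,"dz":0,"twist":0,"grip":0.9}]'|P
python3 - <<'E'
from h import *
I=lambda a,x0,y0,x1,y1,k:cv2.resize(a[y0:y1,x0:x1],None,fx=k,fy=k,interpolation=cv2.INTER_CUBIC)
a=arm.grab_frame("scene")[:,:,::-1];b=arm.grab_frame("top")[:,:,::-1]
cv2.imwrite("pics/c5.png",np.hstack([I(a,180,130,330,280,2.6),I(b,200,130,350,280,2.6)]))
E
```

```text
t: 26.42
eef_pos: [0.6028, -0.2067, 0.2111]
ee_rot: [3.119, 0.563, -1.567]
force: [-0.0, -0.2, -1.0]
width: 0.0833
gripper_force: 0.0
t: 26.83
eef_pos: [0.6029, -0.3631, 0.2624]
ee_rot: [3.123, 0.561, -1.565]
force: [0.5, 0.0, -0.1]
width: 0.0833
gripper_force: 0.0
t: 27.25
eef_pos: [0.6017, -0.5042, 0.259]
ee_rot: [3.118, 0.563, -1.57]
force: [0.4, -0.0, -0.3]
width: 0.0835
gripper_force: 0.0
```

View pics/c5.png

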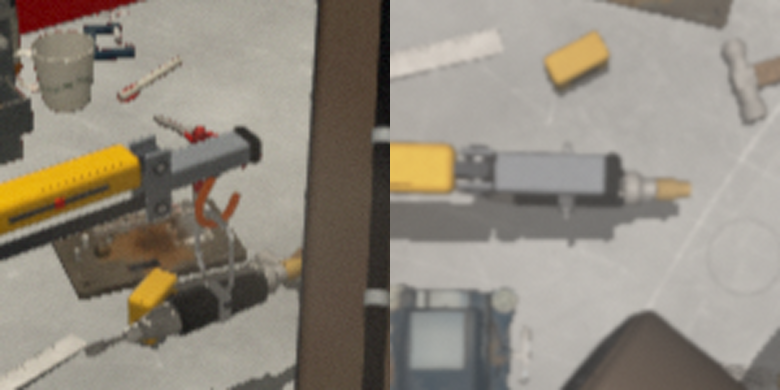

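The scene shows the grinder hanging by its bail in the orange hook (bar near crop (215,218)). It is level, with the burr towards the column. The bystanders have not moved.

```bash
python3 -m crank '[{"dx":0,"dy":0,"dz":0,"twist":0,"grip":0.9},{"dx":0,"dy":0,"dz":0,"twist":0,"grip":0.9},{"dx":0,"dy":0,"dz":0,"twist":0,"grip":0.9},{"dx":0,"dy":0,"dz":0,"twist":0,"grip":0.9},{"dx":0,"dy":0,"dz":0,"twist":0,"grip":0.9}]' | head -1 ; python3 -c "
from station import arm;print(arm.job_done())"
```

```text
t: 27.77
the job is handed in; nothing more can be done
None
```

The grinder hangs level by its bail on the orange hook, burr towards the column; I let go only once the arm carried the weight and was at rest, and handed the job in at about 28 s, though I don't have the verdict.

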